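# Open the bayonet filter holder

### The job

The membrane in the filter holder with the blue cover has to be changed. Press that blue cover down against its spring, twist it a quarter turn anticlockwise (seen from above) to free it from its lugs, lift it off and set it down upright on the white tray, without forcing or dropping it. Leave the filter holder with the orange cover alone.

Things in the scene. Friction and masses are not known exactly. Their poses are not given: they have to be found in the camera images.
- cover_blue: Blue plastic cover, 0.12 kg: disc 56 mm across, 13 mm high, two rim ears along its +x and -x reaching 38 mm from the axis (10 wide, 5 high). Grip bar on top along x: 44 long, 14 thick (y), from 13 to 52 mm above the underside; pinch it 38 mm above the underside. Origin: centre of the underside, z up. Starts locked, underside 42 mm above the bench, on a spring: 4 N, 6.5 N when 8 mm down.
- holder_blue: Fixed grey holder under the blue cover, 87 mm across (foot 100), 51 mm high. Origin: centre of underside, z up, x along the locked ears. Two lugs overhang the ears; lips block turning until the cover is pressed over 4 mm (stop at 8): press 6, keep it down, turn anticlockwise (+z). Ears are free 70 to 107 deg from locked, then an end stop: lift at 85. Hose tails at +-y, to 68 mm, 26 high.
- cover_orange: Orange cover of the same shape, size and origin as the blue one, locked on a second, like holder. To be left alone.
- tray: A square white plastic tray, fixed to the bench, 150 x 150 mm, with a rim 10 mm high and 4 mm thick; its floor is 3 mm above the bench. Origin: centre of its underside; x and y along its sides.
Not all that is in view belongs to the job. There is more than one size of the cover_blue; the job needs the smallest. Several things have the shape of the tray; the one meant has the colours described above.

How it is judged (in metres and radians):
On the way, in this order (a step that is already met when the one before it is completed fails the run):
1. the blue cover, still within 17 degrees of locked, has been pressed down by over 3 mm (angle between the x axis of cover_blue and the x axis of holder_blue, either way round below 0.3 rad and z of cover_blue in the frame of holder_blue below 0.039 m), for 0.05 s.
2. the blue cover, still down in its holder, has been turned about a quarter turn, clear of its lugs (angle between the x axis of cover_blue and the x axis of holder_blue, either way round above 1.15 rad and z of cover_blue in the frame of holder_blue below 0.052 m and horizontal distance between cover_blue and holder_blue below 0.01 m), for 0.05 s.
At the end, for the whole second after the job is handed in: The blue cover stands still and upright (within 10 degrees, grip bar up) on the floor of the white tray, its centre within 46 mm of the tray's centre along each side (x of cover_blue in the frame of tray between -0.046 and 0.046 m and y of cover_blue in the frame of tray between -0.046 and 0.046 m and z of cover_blue in the frame of tray below 0.008 m and angle between cover_blue's own z axis and vertical below 0.17 rad and linear speed of cover_blue below 0.02 m/s); the robot touches nothing.
It fails at once if the blue cover is forced: it and its holder press on each other with over 50 N while it is not down on its bottom stop, or with over 150 N on it ((contact force between cover_blue and holder_blue above 50 N and z of cover_blue in the frame of holder_blue above 0.0352 m) or contact force between cover_blue and holder_blue above 150 N).
It fails at once if the orange cover is gripped, or moved by more than 8 mm (distance of cover_orange from where it was at the start of the episode above 0.008 m or contact force between the fingers and cover_orange above 3 N).
It fails at once if the blue cover is dropped: it moves faster than 0.7 m/s while the fingers do not touch it (linear speed of cover_blue above 0.7 m/s and contact force between the fingers and cover_blue below 0.1 N).
It also fails if it takes over 40 s, if anything falls off the work surface, if the arm or the gripper's body presses on something with over 40 N, if the wrist force passes 120 N, or if a joint passes its speed limit or range.

### The arm

A 7-joint arm with a two-finger parallel gripper is mounted at the origin on a cart in front of the work surface, level with it; the furniture and walls round the work are solid. World frame = base frame: x ahead of the robot, y to its left, z up, the work surface at z = 0. Lengths are in mm, angles in rad, forces in N, time in s.
With the tool pointing down it reaches from about 350 to 900 mm from the base axis. Payload 19.9 kg.
Tool frame: the origin (TCP) lies on the front face of the gripper's body, between the roots of the fingers; the fingertips stand arm.tip_extent ahead of it and the grasp point (between the pads) lies 78 mm ahead of it (arm.tip_extent is the distance from the TCP to the fingertips, in mm); z points along the fingers, y is the direction in which the jaws open and shut (so a half turn about z gives the same grasp; the last joint's range is limited). The gripper opens to 94 mm and grips with 3 to 60 N. Pads are 16 mm wide; open, the fingers measure 119 mm over their backs; the gripper's body (75 mm by 177 mm) begins 78 mm behind the grasp point.
Start: joints at [-1.248, 0.417, -0.01, 1.614, 0.005, 1.111, -0.053], TCP at [222.38, 584.085, 302.625] pointing down, gripper open.
Joint ranges: [-2.81, 2.81], [-0.39, 2.02], [-1.27, 1.25], [0.06, 2.57], [-1.19, 4.33], [0.19, 2], [-2.82, 2.82]. Speed limits (rad/s): [1.89, 1.89, 2.39, 2.39, 3.01, 3.01, 3.01].

### API

Orientations are given as a 3x3 rotation matrix whose columns are the frame's x, y, z axes.
In Python, from cell import arm gives the robot as it stands.
- The arm moves only by the tool jog_arm, never from a script. Its argument "motion" is a list of rows, each an object of numbers: "tx", "ty", "tz": the shift along the tool's x, y, z in mm; "ax", "ay", "az": the turn, a rotation vector about the tool's x, y, z in rad; "fingers": the closure, from 0 (fully open) to 1 (shut). In form: [{"tx": .., "ty": .., "tz": .., "ax": .., "ay": .., "az": .., "fingers": ..}, ...]. A call has 1 to 8 rows; each row is the pose to reach, as a shift and turn from the pose commanded when the call began, along the tool's axes at that moment; what a row does not reach only later rows make up. A row lasts 1/8 s, in which the tool goes at most 62.5 mm and 10.7 degrees, less where a joint would pass 70% of its speed; a pose out of reach is approached as far as the arm can. A call with a gripper value outside its range is refused whole. The fingers move at their own pace and stop on an object; "squeeze" is the grip in N (left out, the last holds). Time passes only in rows, so rows that repeat a pose let the fingers close. It gives the time, the measured TCP pose, the force and the opening at its end, in the units of the state.
- arm.sense(): the state, without advancing time (a new reading comes with each control period).
- arm.grab_frame(name): name is "scene" or "top" or "wrist"; returns the picture (384x512x3 uint8, red, green, blue); there is no depth.
- arm.camera_params(name): a dict with "K" (3x3 intrinsics, pixels), "rvec" (rotation vector, rad) and "tvec" (3), from world to camera coordinates, as OpenCV has them; the wrist camera has in their place "hand_eye" (4x4, takes a point from camera to tool coordinates, whose origin is the TCP and whose axes are the flange's). Camera axes: x right, y down, z forward; pixel columns grow to the right and rows downward; lengths in mm; the calibration is good to about 2 mm. A picture is of the moment at which its call begins: read the wrist's pose just before it. camera_params takes no time and is no camera call.
- arm.finish_job(): hands the job in, once; it reports no verdict.
The state is a dict: "time_s": time; "qpos": joint angles; "joint_velocities": joint speeds; "joint_torque": joint torques, N m; "ee_pos": TCP position; "tcp_rot": TCP orientation; "force": force on the tool from outside, world axes, zero at the start; "moment": the same for the moment, N m; "width": opening from 0.0 (shut) to 1.0 (fully open).
Only numpy, scipy, OpenCV 4.12 (cv2) and the standard library are available. Lean on these libraries where they do the work, as an engineer would, in place of code of your own. Each camera call takes 0.05 s, during which the arm holds its last target.

## Working session

There is one attempt and no reset: what is moved stays moved. The work goes in short steps, Python scripts to look and compute and a tool call to move; the robot and the scene stay as the last step left them, time stands still between calls to the robot, and variables do not carry over. Pictures are saved under pics/ and viewed, and the job is handed in when it is done.

Besides the shell and the picture viewer there is one more tool, called after "Call:" as name(argument=value, ...) on one line, values as JSON. jog_arm: Moves the arm, as the interface text tells. Its arguments: {"type":"object","properties":{"motion":{"type":"array"},"squeeze":{"type":"number"}},"required":["motion"]}

```bash
mkdir -p pics; ls; python3 - <<'E'
from cell import arm
import cv2
s=arm.sense();print({k:s[k] for k in('time_s','ee_pos','tcp_rot','force','width')},arm.tip_extent)
for n in("scene","top"):
    im=arm.grab_frame(n);cv2.imwrite(f"pics/{n}0.png",im[:,:,::-1]);print(n,arm.camera_params(n))
print(arm.camera_params("wrist"))
E
```

```text
pics
{'time_s': 0.0, 'ee_pos': array([222.28320562, 583.87749188, 302.04537934]), 'tcp_rot': array([[-9.34580872e-01,  3.55750589e-01, -3.33079835e-04],
       [ 3.55750735e-01,  9.34580206e-01, -1.11938691e-03],
       [-8.69327308e-05, -1.16465099e-03, -9.99999318e-01]]), 'force': array([-1.02146451, -0.65598711, -0.70445994]), 'width': 0.9992673181686041} 97.19999999999999
scene {'K': array([[373.16794858,   0.        , 255.14522285],
       [  0.        , 373.16794858, 190.16915598],
       [  0.        ,   0.        ,   1.        ]]), 'rvec': array([ 1.97792947, -0.47500142,  0.27622106]), 'tvec': array([-470.03061391,  158.99378003, 1211.10184093])}
top {'K': array([[361.36311793,   0.        , 256.79562129],
       [  0.        , 361.36311793, 196.45436637],
       [  0.        ,   0.        ,   1.        ]]), 'rvec': array([ 2.12856883, -2.15579626,  0.18782965]), 'tvec': array([ -16.23782721,  504.20314618, 1599.20164352])}
{'K': array([[316.33045457,   0.        , 253.7813721 ],
       [  0.        , 316.33045457, 190.55690223],
       [  0.        ,   0.        ,   1.        ]]), 'hand_eye': array([[-1.99320652e-04, -9.67894980e-01, -2.51354864e-01,
         7.25223997e+01],
       [ 9.99999936e-01, -1.18599558e-04, -3.36292369e-04,
         8.47410265e-01],
       [ 2.95685120e-04, -2.51354915e-01,  9.67894942e-01,
        -8.23382120e+01],
       [ 0.00000000e+00,  0.00000000e+00,  0.00000000e+00,
         1.00000000e+00]])}
```

View pics/scene0.png

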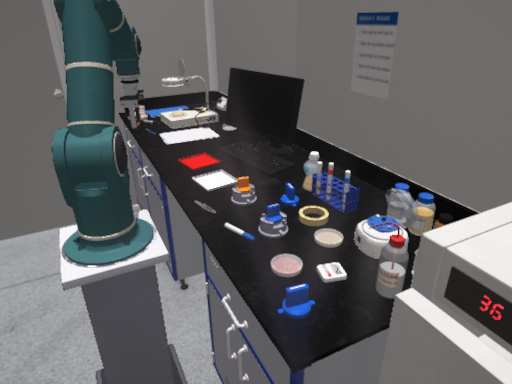

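View pics/top0.png

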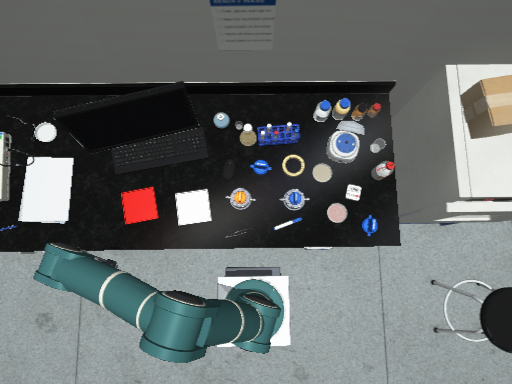

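```bash
cat > h.py <<'E'
from cell import arm
import cv2,numpy as np
def crop(src,x,y,w,h,s,out):
    im=cv2.imread(src)[y:y+h,x:x+w];cv2.imwrite(out,cv2.resize(im,None,fx=s,fy=s,interpolation=cv2.INTER_CUBIC))
def ray(n,uv,s=None):
    p=arm.camera_params(n);K=p['K'];d=np.linalg.inv(K)@np.array([uv[0],uv[1],1.])
    if n=='wrist':
        T=np.eye(4);T[:3,:3]=s['tcp_rot'];T[:3,3]=s['ee_pos'];M=T@p['hand_eye'];return M[:3,3],M[:3,:3]@d
    R=cv2.Rodrigues(p['rvec'])[0];return -R.T@p['tvec'],R.T@d
def atz(n,uv,z,s=None):
    o,d=ray(n,uv,s);return o+d*(z-o[2])/d[2]
E
python3 - <<'E'
from h import *
crop('pics/top0.png',110,140,290,110,2.7,'pics/tc.png')
crop('pics/scene0.png',180,160,170,165,3.6,'pics/sc.png')
for n,uv,z in[('top',(294,199),94),('top',(240,199),94),('top',(261,167),40),('top',(371,225),40),('top',(194,207),3),('scene',(275,207),94),('scene',(290,186),52),('scene',(296,287),52),('scene',(216,180),3)]:print(n,uv,atz(n,uv,z).round(0))
E
```

```text
top (294, 199) [ 482. -185.   94.]
top (240, 199) [485.  52.  94.]
top (261, 167) [641. -44.  40.]
top (371, 225) [ 368. -535.   40.]
top (194, 207) [464. 267.   3.]
scene (275, 207) [ 493. -211.   94.]
scene (290, 186) [663. -24.  52.]
scene (296, 287) [ 376. -525.   52.]
scene (216, 180) [469. 267.   3.]
```

View pics/tc.png

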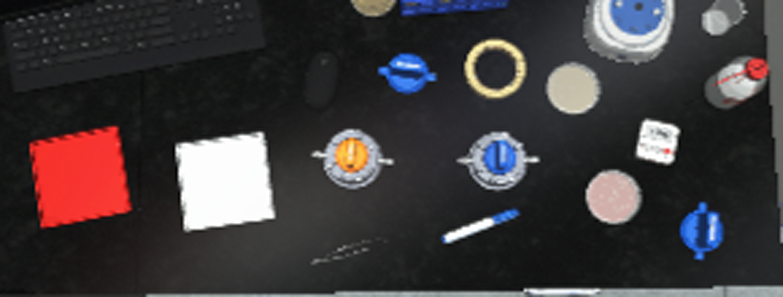

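View pics/sc.png

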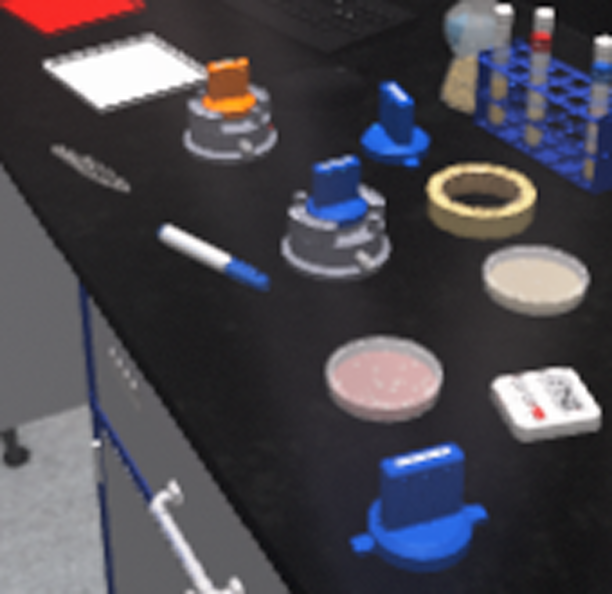

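Candidates: the blue cover in its holder (top 294,199; scene 274,206), and loose blue covers at (top 261,167) and (top 371,225). The trays are white at (194,207) and red at (140,205). Only the cover at 294,199 sits in a holder, so that is my choice, and I'll check it with the wrist camera.

Call:
jog_arm(motion=[{"tx":-32,"ty":-39,"az":0.174},{"tx":-65,"ty":-79,"az":0.348},{"tx":-97,"ty":-118,"az":0.52},{"tx":-130,"ty":-158,"az":0.695},{"tx":-162,"ty":-197,"az":0.87},{"tx":-194,"ty":-236,"az":1.04},{"tx":-227,"ty":-276,"az":1.215},{"tx":-259,"ty":-315,"az":1.39}])

```text
validation failed for argument at $.mo...
```

Call:
jog_arm(motion=[{"tx":-32,"ty":-39,"tz":0,"ax":0,"ay":0,"az":0.174,"fingers":0},{"tx":-65,"ty":-79,"tz":0,"ax":0,"ay":0,"az":0.348,"fingers":0},{"tx":-97,"ty":-118,"tz":0,"ax":0,"ay":0,"az":0.52,"fingers":0},{"tx":-130,"ty":-158,"tz":0,"ax":0,"ay":0,"az":0.695,"fingers":0},{"tx":-162,"ty":-197,"tz":0,"ax":0,"ay":0,"az":0.87,"fingers":0},{"tx":-194,"ty":-236,"tz":0,"ax":0,"ay":0,"az":1.04,"fingers":0},{"tx":-227,"ty":-276,"tz":0,"ax":0,"ay":0,"az":1.215,"fingers":0},{"tx":-259,"ty":-315,"tz":0,"ax":0,"ay":0,"az":1.39,"fingers":0}])

```text
time_s: 1.1
ee_pos: [352.5, 195.8, 302.6]
tcp_rot: [[0.188, 0.982, -0.0], [0.982, -0.188, 0.0], [0.0, -0.0, -1.0]]
force: [1.0, 0.3, 1.0]
width: 0.996
```

Call:
jog_arm(motion=[{"tx":-44,"ty":25,"tz":0,"ax":0,"ay":0,"az":0.173,"fingers":0},{"tx":-89,"ty":50,"tz":0,"ax":0,"ay":0,"az":0.345,"fingers":0},{"tx":-133,"ty":75,"tz":0,"ax":0,"ay":0,"az":0.518,"fingers":0},{"tx":-177,"ty":100,"tz":0,"ax":0,"ay":0,"az":0.69,"fingers":0},{"tx":-222,"ty":125,"tz":0,"ax":0,"ay":0,"az":0.863,"fingers":0},{"tx":-266,"ty":150,"tz":0,"ax":0,"ay":0,"az":1.035,"fingers":0},{"tx":-310,"ty":175,"tz":0,"ax":0,"ay":0,"az":1.21,"fingers":0},{"tx":-355,"ty":200,"tz":0,"ax":0,"ay":0,"az":1.38,"fingers":0}])

```text
time_s: 2.1
ee_pos: [484.8, -189.3, 302.7]
tcp_rot: [[1.0, 0.003, 0.0], [0.003, -1.0, 0.0], [0.0, -0.0, -1.0]]
force: [0.9, 1.2, 0.7]
width: 1.005
```

```bash
python3 - <<'E'
from h import *
s=arm.sense();im=arm.grab_frame("wrist");cv2.imwrite("pics/w1.png",im[:,:,::-1])
s=arm.sense();im=arm.grab_frame("wrist");cv2.imwrite("pics/w2.png",im[:,:,::-1])
import pickle;pickle.dump(s,open('w2.pkl','wb'));print(s['ee_pos'],s['tcp_rot'].round(3),s['qpos'],s['time_s'])
crop('pics/w2.png',150,90,200,200,3,'pics/w2c.png')
E
```

```text
[ 485.35540865 -194.72940757  302.89058973] [[ 1.    -0.01   0.001]
 [-0.01  -1.    -0.003]
 [ 0.001  0.003 -1.   ]] [-0.3863336   0.31626426  0.85727054  1.88863363 -0.27078717  1.05580626
 -1.00023095] 2.15
```

View pics/w2.png

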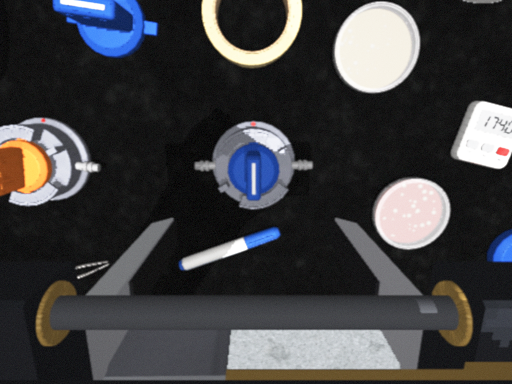

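View pics/w2c.png

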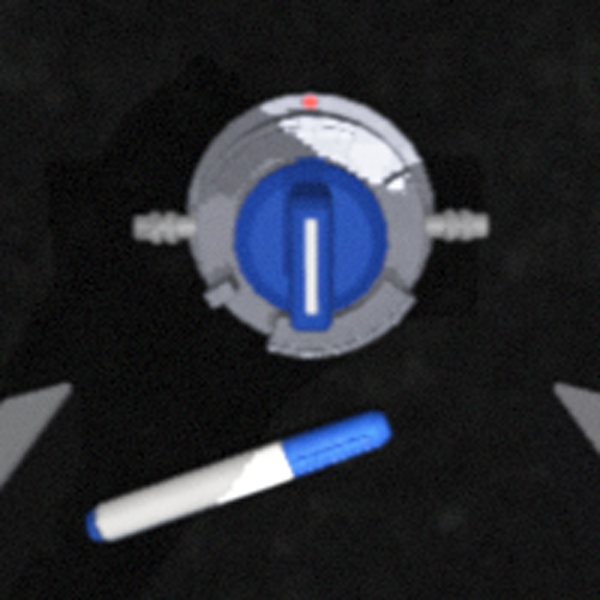

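```bash
python3 - <<'E'
from h import *
import pickle;s=pickle.load(open('w2.pkl','rb'))
f=lambda x,y:(150+x/3,90+y/3)
for n,p,z in[('bar a',(311,218),94),('bar b',(311,313),94),('bar near end top',(311,330),90),('disc L',(235,242),55),('disc R',(388,242),55),('disc bot',(311,318),55),('disc top',(311,157),55),('hoseL',(135,227),18),('hoseR',(488,225),18),('red',(311,101),51)]:
    print(n,atz('wrist',f(*p),z,s).round(1))
for uv in [(294,199)]: print(atz('top',uv,55))
crop('pics/top0.png',255,160,80,80,8,'pics/t2.png')
crop('pics/scene0.png',245,190,60,60,10,'pics/s2.png')
E
```

```text
bar a [ 510.1 -194.9   94. ]
bar b [ 479.6 -194.6   94. ]
bar near end top [ 472.8 -194.5   90. ]
disc L [ 495.3 -168.    55. ]
disc R [ 494.7 -222.1   55. ]
disc bot [ 467.1 -194.6   55. ]
disc top [ 524.9 -195.2   55. ]
hoseL [ 494.7 -126.1   18. ]
hoseR [ 493.9 -264.3   18. ]
red [ 543.7 -195.4   51. ]
[ 488.11055196 -189.75192207   55.        ]
```

View pics/t2.png

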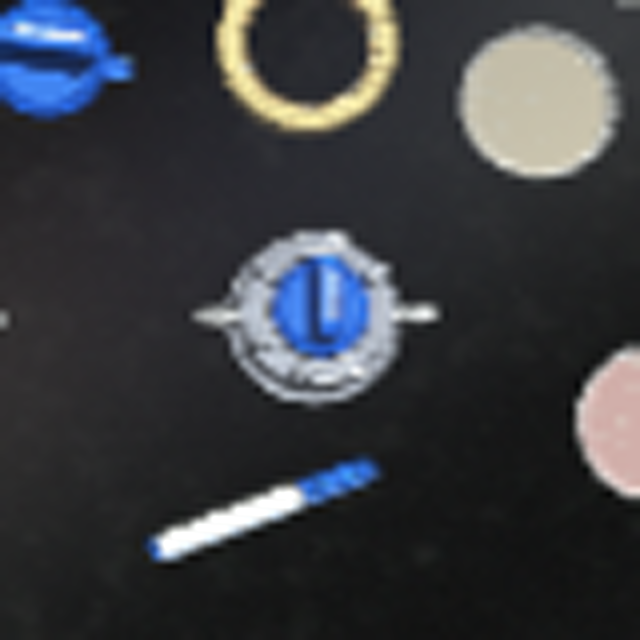

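View pics/s2.png

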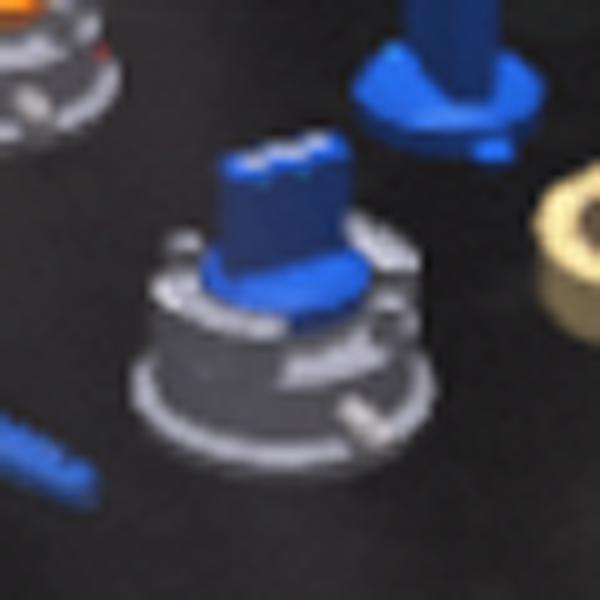

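The wrist view shows the blue cover in its grey holder. The disc centre is near (253.7,170.7), 54–58 mm across, so it matches the 56 mm cover. Axis ≈ (495,-195), and the bar runs along world x to within 0.5°. I'll descend over it next.

Call:
jog_arm(motion=[{"tx":5,"ty":0,"tz":40,"ax":0,"ay":0,"az":0,"fingers":0},{"tx":9.5,"ty":0,"tz":80,"ax":0,"ay":0,"az":0,"fingers":0},{"tx":9.5,"ty":0,"tz":100,"ax":0,"ay":0,"az":0,"fingers":0},{"tx":9.5,"ty":0,"tz":115,"ax":0,"ay":0,"az":0,"fingers":0},{"tx":9.5,"ty":0,"tz":115,"ax":0,"ay":0,"az":0,"fingers":0},{"tx":9.5,"ty":0,"tz":115,"ax":0,"ay":0,"az":0,"fingers":0}])

```text
time_s: 2.95
ee_pos: [494.3, -188.0, 188.7]
tcp_rot: [[1.0, 0.008, 0.001], [0.008, -1.0, -0.0], [0.001, 0.0, -1.0]]
force: [-0.7, -0.9, -0.9]
width: 1.001
```

```bash
python3 - <<'E'
from h import *
s=arm.sense();print(s['ee_pos'],s['tcp_rot'].round(3),s['force'],s['time_s'])
im=arm.grab_frame("wrist");cv2.imwrite("pics/w3.png",im[:,:,::-1])
import pickle;pickle.dump(s,open('w3.pkl','wb'))
E
```

```text
[ 494.26583829 -188.0323373   188.67498585] [[ 1.     0.008  0.001]
 [ 0.008 -1.    -0.   ]
 [ 0.001  0.    -1.   ]] [-0.74496584 -0.94247416 -0.85120175] 2.95
```

View pics/w3.png

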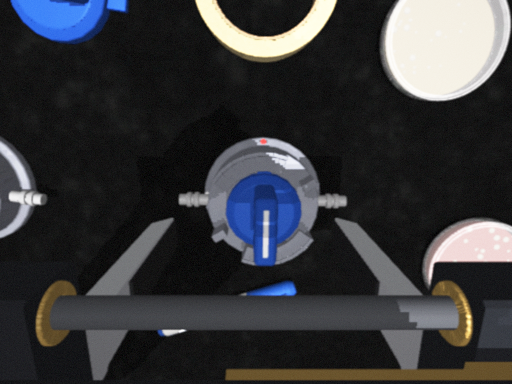

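```bash
python3 - <<'E'
from h import *
import pickle;s=pickle.load(open('w3.pkl','rb'))
s2=arm.sense();print(s2['ee_pos'],s2['tcp_rot'].round(4)[:2,0],s2['joint_velocities'].round(3))
crop('pics/w3.png',165,120,200,160,4,'pics/w3c.png')
E
```

```text
[ 494.29099448 -188.0112723   188.68884877] [1.     0.0079] [ 0.001  0.001 -0.001  0.003 -0.001 -0.001  0.003]
```

View pics/w3c.png

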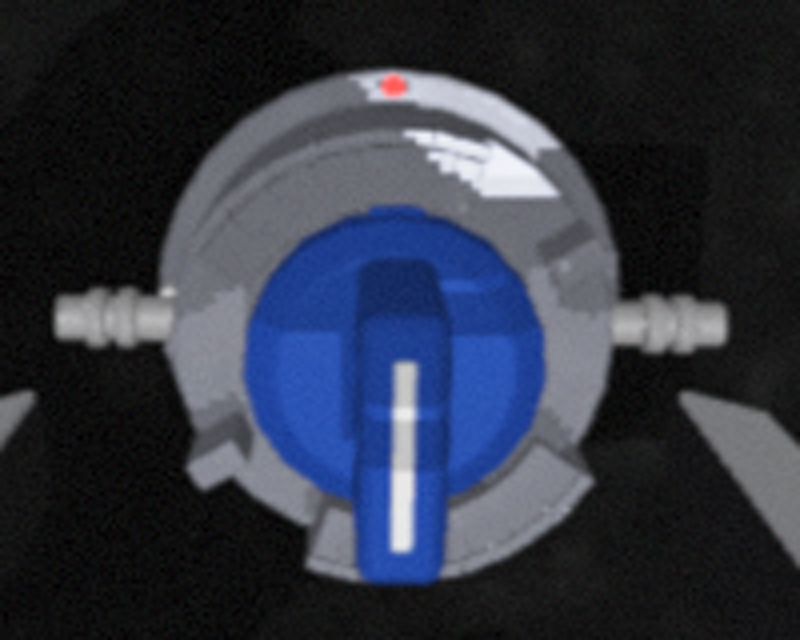

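```bash
python3 - <<'E'
from h import *
import pickle;s=pickle.load(open('w3.pkl','rb'))
f=lambda x,y:(165+x/4,120+y/4)
for n,p,z in[('bar a',(406,362),94),('bar b',(400,552),94),('bartop L',(357,560),93),('bartop R',(443,560),93),('far end top',(402,318),93),('near end',(400,582),93),('disc L',(246,360),52),('disc R',(543,360),52),('disc top',(395,215),52),('hoseL',(55,318),18),('hoseR',(727,325),18),('red',(393,86),51)]:
    print(n,atz('wrist',f(*p),z,s).round(1))
E
```

```text
bar a [ 509.7 -194.8   94. ]
bar b [ 479.2 -194.4   94. ]
bartop L [ 477.3 -187.8   93. ]
bartop R [ 477.4 -201.1   93. ]
far end top [ 516.2 -194.1   93. ]
near end [ 473.6 -194.5   93. ]
disc L [ 496.2 -167.6   52. ]
disc R [ 496.6 -221.6   52. ]
disc top [ 523.2 -194.2   52. ]
hoseL [ 494. -125.   18.]
hoseR [ 493.5 -265.    18. ]
red [ 545.7 -193.6   51. ]
```

Call:
jog_arm(motion=[{"tx":0.7,"ty":6.5,"tz":0,"ax":0,"ay":0,"az":0.015,"fingers":0},{"tx":0.7,"ty":6.5,"tz":15,"ax":0,"ay":0,"az":0.015,"fingers":0},{"tx":0.7,"ty":6.5,"tz":30.5,"ax":0,"ay":0,"az":0.015,"fingers":0},{"tx":0.7,"ty":6.5,"tz":30.5,"ax":0,"ay":0,"az":0.015,"fingers":0},{"tx":0.7,"ty":6.5,"tz":30.5,"ax":0,"ay":0,"az":0.015,"fingers":0}])

```text
time_s: 3.62
ee_pos: [494.6, -194.5, 157.1]
tcp_rot: [[1.0, -0.007, -0.0], [-0.007, -1.0, -0.0], [-0.0, 0.0, -1.0]]
force: [-0.3, -0.2, 1.1]
width: 0.998
```

Pose matches. Closing now.

Call:
jog_arm(motion=[{"tx":0,"ty":0,"tz":0,"ax":0,"ay":0,"az":0,"fingers":0.6},{"tx":0,"ty":0,"tz":0,"ax":0,"ay":0,"az":0,"fingers":0.75},{"tx":0,"ty":0,"tz":0,"ax":0,"ay":0,"az":0,"fingers":0.85},{"tx":0,"ty":0,"tz":0,"ax":0,"ay":0,"az":0,"fingers":0.9},{"tx":0,"ty":0,"tz":0,"ax":0,"ay":0,"az":0,"fingers":0.95},{"tx":0,"ty":0,"tz":0,"ax":0,"ay":0,"az":0,"fingers":1},{"tx":0,"ty":0,"tz":0,"ax":0,"ay":0,"az":0,"fingers":1}], squeeze=35)

```text
time_s: 4.5
ee_pos: [494.6, -194.4, 157.2]
tcp_rot: [[1.0, -0.007, -0.0], [-0.007, -1.0, -0.0], [-0.0, 0.0, -1.0]]
force: [0.1, 0.3, -0.1]
width: 0.291
```

```bash
python3 - <<'E'
from h import *
s=arm.sense();print(s['ee_pos'],s['tcp_rot'].round(4)[:,0],s['force'],s['moment'],s['width'],s['time_s'])
E
```

```text
[ 494.64823456 -194.37949273  157.1819194 ] [ 1.     -0.0072 -0.    ] [ 0.06344744  0.26046693 -0.10680845] [-0.01721363  0.14309573 -0.0347161 ] 0.2913823890999291 4.5
```

Call:
jog_arm(motion=[{"tx":0,"ty":0,"tz":0,"ax":0,"ay":0,"az":0,"fingers":1},{"tx":0,"ty":0,"tz":0,"ax":0,"ay":0,"az":0,"fingers":1},{"tx":0,"ty":0,"tz":0,"ax":0,"ay":0,"az":0,"fingers":1},{"tx":0,"ty":0,"tz":0,"ax":0,"ay":0,"az":0,"fingers":1}])

```text
time_s: 5.0
ee_pos: [494.7, -194.4, 157.2]
tcp_rot: [[1.0, -0.007, 0.0], [-0.007, -1.0, -0.0], [0.0, 0.0, -1.0]]
force: [-0.8, -1.7, -0.7]
width: 0.142
```

Call:
jog_arm(motion=[{"tx":0,"ty":0,"tz":0,"ax":0,"ay":0,"az":0,"fingers":1},{"tx":0,"ty":0,"tz":2,"ax":0,"ay":0,"az":0,"fingers":1},{"tx":0,"ty":0,"tz":4,"ax":0,"ay":0,"az":0,"fingers":1},{"tx":0,"ty":0,"tz":6,"ax":0,"ay":0,"az":0,"fingers":1},{"tx":0,"ty":0,"tz":6,"ax":0,"ay":0,"az":0,"fingers":1},{"tx":0,"ty":0,"tz":6,"ax":0,"ay":0,"az":0,"fingers":1}])

```text
time_s: 5.75
ee_pos: [494.7, -194.4, 151.3]
tcp_rot: [[1.0, -0.007, 0.0], [-0.007, -1.0, -0.0], [0.0, 0.0, -1.0]]
force: [-0.1, -2.8, 5.3]
width: 0.151
```

```bash
python3 - <<'E'
from h import *
s=arm.sense();print(s['ee_pos'],s['force'],s['moment'],s['width'],s['time_s'])
im=arm.grab_frame("wrist");cv2.imwrite("pics/w4.png",im[:,:,::-1])
im=arm.grab_frame("scene");cv2.imwrite("pics/s4.png",im[:,:,::-1]);crop('pics/s4.png',210,140,110,110,5,'pics/s4c.png')
E
```

```text
[ 494.69390271 -194.4374271   151.25374183] [-0.10598822 -2.76059439  5.30760601] [-0.40026779  0.42263913  0.07558113] 0.1512495464759321 5.75
```

View pics/w4.png

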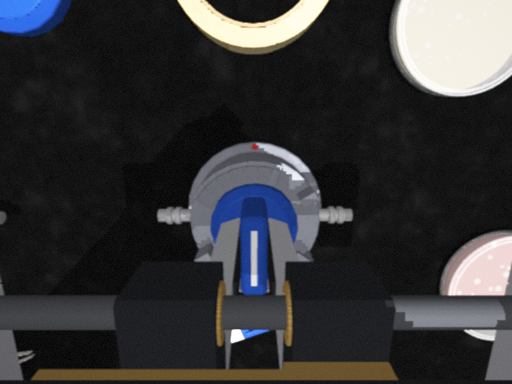

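View pics/s4c.png

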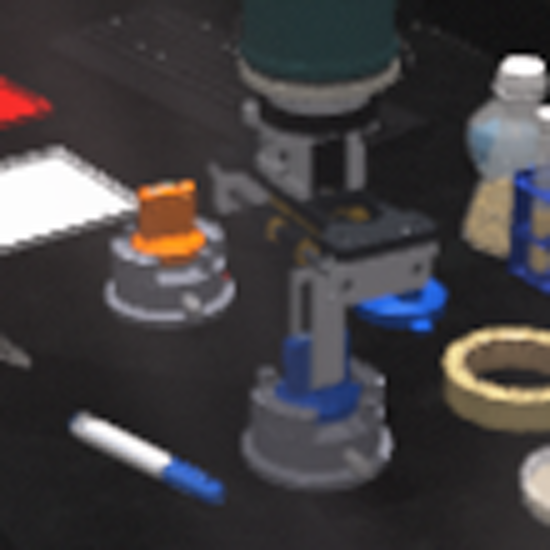

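The scene view shows the fingers on the blue bar over its holder, with the cover lowered. The force is about 5.3–6 N, which fits roughly 6 mm of spring travel. Next is the anticlockwise turn.

Call:
jog_arm(motion=[{"tx":0,"ty":0,"tz":0,"ax":0,"ay":0,"az":-0.06,"fingers":1},{"tx":0,"ty":0,"tz":0,"ax":0,"ay":0,"az":-0.16,"fingers":1},{"tx":0,"ty":0,"tz":0,"ax":0,"ay":0,"az":-0.26,"fingers":1},{"tx":0,"ty":0,"tz":0,"ax":0,"ay":0,"az":-0.36,"fingers":1}])

```text
time_s: 6.35
ee_pos: [494.8, -194.1, 151.3]
tcp_rot: [[0.937, 0.349, 0.0], [0.349, -0.937, 0.0], [0.0, -0.0, -1.0]]
force: [-0.3, -0.3, 4.7]
width: 0.145
```

```bash
python3 - <<'E'
from h import *
s=arm.sense();print(s['ee_pos'],s['tcp_rot'].round(4)[:,0],s['force'],s['moment'],s['width'],s['time_s'])
E
```

```text
[ 494.80413563 -194.06840446  151.27055932] [9.372e-01 3.488e-01 3.000e-04] [-0.29977573 -0.30723978  4.67359488] [-0.02798907  0.22436885 -0.06370888] 0.14520077228590253 6.35
```

Turning freely. Started at -0.4°, now at 20.4°; 65° remain (1.13 rad).

Call:
jog_arm(motion=[{"tx":0,"ty":0,"tz":0,"ax":0,"ay":0,"az":-0.15,"fingers":1},{"tx":0,"ty":0,"tz":0,"ax":0,"ay":0,"az":-0.3,"fingers":1},{"tx":0,"ty":0,"tz":0,"ax":0,"ay":0,"az":-0.45,"fingers":1},{"tx":0,"ty":0,"tz":0,"ax":0,"ay":0,"az":-0.6,"fingers":1},{"tx":0,"ty":0,"tz":0,"ax":0,"ay":0,"az":-0.75,"fingers":1},{"tx":0,"ty":0,"tz":0,"ax":0,"ay":0,"az":-0.9,"fingers":1},{"tx":0,"ty":0,"tz":0,"ax":0,"ay":0,"az":-1.05,"fingers":1},{"tx":0,"ty":0,"tz":0,"ax":0,"ay":0,"az":-1.13,"fingers":1}])

```text
time_s: 7.35
ee_pos: [494.8, -194.1, 151.3]
tcp_rot: [[0.084, 0.996, 0.0], [0.996, -0.084, 0.0], [0.0, 0.0, -1.0]]
force: [0.0, 0.1, 4.4]
width: 0.147
```

Call:
jog_arm(motion=[{"tx":0,"ty":0,"tz":0,"ax":0,"ay":0,"az":0,"fingers":1},{"tx":0,"ty":0,"tz":0,"ax":0,"ay":0,"az":0,"fingers":1}])

```text
time_s: 7.6
ee_pos: [494.7, -194.2, 151.2]
tcp_rot: [[0.09, 0.996, 0.0], [0.996, -0.09, 0.0], [0.0, 0.0, -1.0]]
force: [0.8, 0.8, 4.3]
width: 0.147
```

```bash
python3 - <<'E'
from h import *
s=arm.sense();print(s['ee_pos'],s['tcp_rot'].round(4)[:,0],s['force'],s['moment'],s['width'],s['time_s'],s['qpos'])
im=arm.grab_frame("wrist");cv2.imwrite("pics/w5.png",im[:,:,::-1])
E
```

```text
[ 494.73946721 -194.18987012  151.22169294] [8.97e-02 9.96e-01 1.00e-04] [0.80002397 0.75154273 4.3171443 ] [0.11080001 0.03421913 0.07811062] 0.14659759685394785 7.6 [ 0.0517215   0.47245436  0.3263564   1.97445643 -0.22113688  0.72846986
  0.42082459]
```

View pics/w5.png

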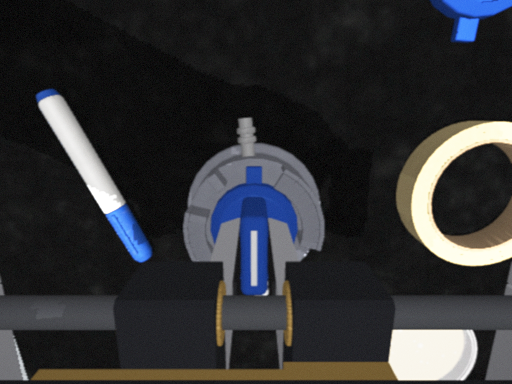

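The picture shows the cover turned with the gripper, its ear at (254,175) in the open gap, near the hose tail, at 85°. Lifting straight up.

Call:
jog_arm(motion=[{"tx":0,"ty":0,"tz":-5,"ax":0,"ay":0,"az":0,"fingers":1},{"tx":0,"ty":0,"tz":-12,"ax":0,"ay":0,"az":0,"fingers":1},{"tx":0,"ty":0,"tz":-22,"ax":0,"ay":0,"az":0,"fingers":1},{"tx":0,"ty":0,"tz":-37,"ax":0,"ay":0,"az":0,"fingers":1},{"tx":0,"ty":0,"tz":-57,"ax":0,"ay":0,"az":0,"fingers":1},{"tx":0,"ty":0,"tz":-82,"ax":0,"ay":0,"az":0,"fingers":1},{"tx":0,"ty":0,"tz":-110,"ax":0,"ay":0,"az":0,"fingers":1},{"tx":0,"ty":0,"tz":-130,"ax":0,"ay":0,"az":0,"fingers":1}])

```text
time_s: 8.65
ee_pos: [494.6, -194.5, 283.3]
tcp_rot: [[0.088, 0.996, 0.001], [0.996, -0.088, -0.0], [-0.0, 0.001, -1.0]]
force: [0.5, -0.2, -0.6]
width: 0.148
```

```bash
python3 - <<'E'
from h import *
s=arm.sense();print(s['ee_pos'],s['tcp_rot'].round(4)[:,0],s['force'],s['width'],s['time_s'])
im=arm.grab_frame("wrist");cv2.imwrite("pics/w6.png",im[:,:,::-1])
im=arm.grab_frame("scene");cv2.imwrite("pics/s6.png",im[:,:,::-1]);crop('pics/s6.png',180,110,160,150,4,'pics/s6c.png')
crop('pics/top0.png',160,175,70,65,9,'pics/tray.png')
E
```

```text
[ 494.60759286 -194.49287721  283.26812895] [ 8.820e-02  9.961e-01 -3.000e-04] [ 0.48440261 -0.18500782 -0.61281531] 0.14769257532917654 8.65
```

View pics/s6c.png

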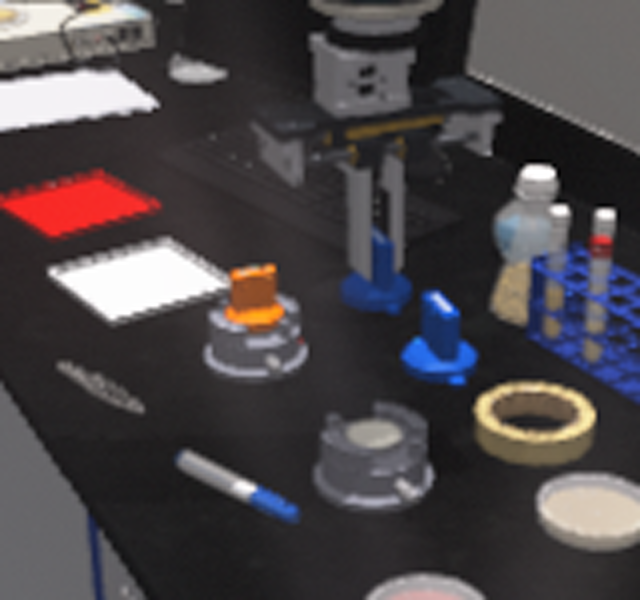

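View pics/tray.png

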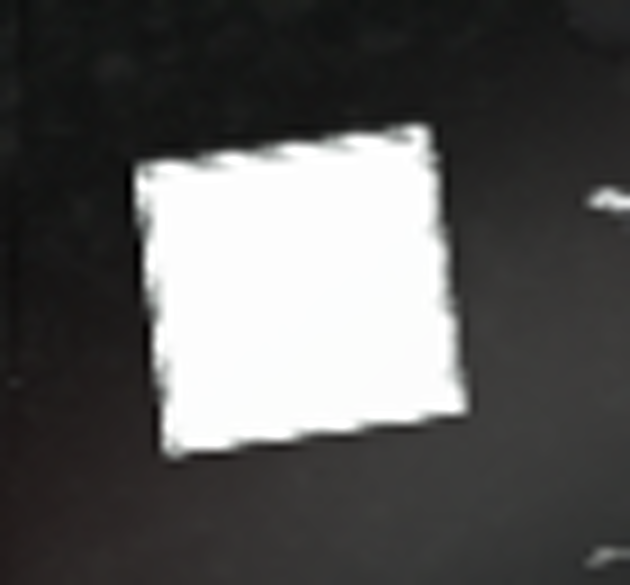

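Cover lifted cleanly and hanging upright at scene (274,181); the holder below is empty. White tray corners in the top view average to pixel (193.2,207.1).

```bash
python3 - <<'E'
from h import *
c=[(160+x/9,175+y/9) for x,y in[(135,162),(430,125),(467,412),(165,457)]]
P=np.array([atz('top',p,10) for p in c]);print(P.round(1),P.mean(0).round(1),np.linalg.norm(P-np.roll(P,1,0),axis=1).round(0))
E
```

```text
[[529.7 354.8  10. ]
 [547.3 203.7  10. ]
 [398.9 183.7  10. ]
 [377.9 336.2  10. ]] [463.4 269.6  10. ] [153. 152. 150. 154.]
```

Call:
jog_arm(motion=[{"tx":25,"ty":-4,"tz":0,"ax":0,"ay":0,"az":0,"fingers":1},{"tx":75,"ty":-12,"tz":0,"ax":0,"ay":0,"az":0,"fingers":1},{"tx":125,"ty":-19,"tz":0,"ax":0,"ay":0,"az":0,"fingers":1},{"tx":175,"ty":-27,"tz":0,"ax":0,"ay":0,"az":0,"fingers":1},{"tx":225,"ty":-35,"tz":0,"ax":0,"ay":0,"az":0,"fingers":1},{"tx":275,"ty":-42,"tz":0,"ax":0,"ay":0,"az":0,"fingers":1},{"tx":325,"ty":-50,"tz":0,"ax":0,"ay":0,"az":0,"fingers":1},{"tx":360,"ty":-55,"tz":0,"ax":0,"ay":0,"az":0,"fingers":1}])

```text
time_s: 9.75
ee_pos: [470.7, 171.2, 280.8]
tcp_rot: [[0.086, 0.996, -0.001], [0.996, -0.086, -0.0], [-0.0, -0.001, -1.0]]
force: [0.3, -0.5, -0.8]
width: 0.148
```

Call:
jog_arm(motion=[{"tx":40,"ty":-6,"tz":0,"ax":0,"ay":0,"az":0,"fingers":1},{"tx":80,"ty":-12,"tz":0,"ax":0,"ay":0,"az":0,"fingers":1},{"tx":99,"ty":-15,"tz":0,"ax":0,"ay":0,"az":0,"fingers":1},{"tx":99,"ty":-15,"tz":0,"ax":0,"ay":0,"az":0,"fingers":1},{"tx":99,"ty":-15,"tz":0,"ax":0,"ay":0,"az":0,"fingers":1}])

```text
time_s: 10.38
ee_pos: [465.5, 267.6, 281.0]
tcp_rot: [[0.089, 0.996, -0.0], [0.996, -0.089, -0.001], [-0.001, -0.0, -1.0]]
force: [0.1, -0.5, -1.4]
width: 0.143
```

```bash
python3 - <<'E'
from h import *
import pickle
s=arm.sense();print(s['ee_pos'],s['tcp_rot'].round(4)[:,0],s['force'],s['width'],s['time_s'],s['joint_velocities'].round(3))
im=arm.grab_frame("wrist");cv2.imwrite("pics/w7.png",im[:,:,::-1]);pickle.dump(s,open('w7.pkl','wb'))
E
```

```text
[465.53833291 267.64033795 281.01635397] [ 8.93e-02  9.96e-01 -8.00e-04] [ 0.05496657 -0.54534046 -1.37523816] 0.1429609272371487 10.375 [ 0.006 -0.004  0.001  0.    -0.001 -0.001 -0.002]
```

View pics/w7.png

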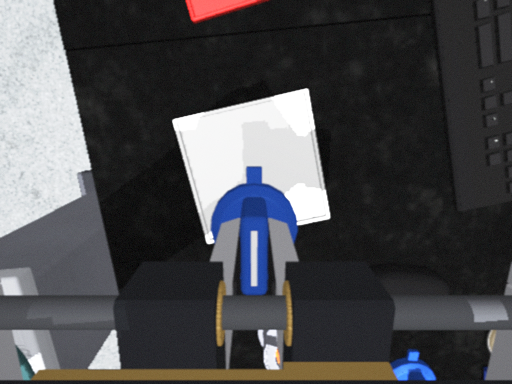

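```bash
python3 - <<'E'
from h import *
import pickle;s=pickle.load(open('w7.pkl','rb'))
P=np.array([atz('wrist',p,10,s) for p in[(175,121),(307,90),(329,219),(208,243)]]);print(P.round(1),P.mean(0).round(1),np.linalg.norm(P-np.roll(P,1,0),axis=1).round(0))
E
```

```text
[[385.7 335.   10. ]
 [530.8 354.4  10. ]
 [549.8 206.6  10. ]
 [403.5 189.   10. ]] [467.4 271.3  10. ] [147. 146. 149. 147.]
```

Call:
jog_arm(motion=[{"tx":1,"ty":0,"tz":25,"ax":0,"ay":0,"az":0,"fingers":1},{"tx":1,"ty":-1,"tz":60,"ax":0,"ay":0,"az":0,"fingers":1},{"tx":1,"ty":-1,"tz":95,"ax":0,"ay":0,"az":0,"fingers":1},{"tx":1,"ty":-1,"tz":125,"ax":0,"ay":0,"az":0,"fingers":1},{"tx":1,"ty":-1,"tz":145,"ax":0,"ay":0,"az":0,"fingers":1},{"tx":1,"ty":-1,"tz":155,"ax":0,"ay":0,"az":0,"fingers":1},{"tx":1,"ty":-1,"tz":155,"ax":0,"ay":0,"az":0,"fingers":1}])

```text
time_s: 11.3
ee_pos: [464.5, 269.5, 126.1]
tcp_rot: [[0.089, 0.996, -0.0], [0.996, -0.089, -0.001], [-0.001, -0.0, -1.0]]
force: [0.3, -0.6, 0.2]
width: 0.148
```

Tray centre from the two cameras is (463..467, 270..271), and the TCP is at (464.5,269.5). The underside should be about 8 mm above the floor, so I'll lower the rest slowly.

Call:
jog_arm(motion=[{"tx":0,"ty":0,"tz":3,"ax":0,"ay":0,"az":0,"fingers":1},{"tx":0,"ty":0,"tz":5,"ax":0,"ay":0,"az":0,"fingers":1},{"tx":0,"ty":0,"tz":6,"ax":0,"ay":0,"az":0,"fingers":1},{"tx":0,"ty":0,"tz":7,"ax":0,"ay":0,"az":0,"fingers":1},{"tx":0,"ty":0,"tz":7,"ax":0,"ay":0,"az":0,"fingers":1}])

```text
time_s: 11.92
ee_pos: [464.3, 270.1, 119.1]
tcp_rot: [[0.088, 0.996, -0.0], [0.996, -0.088, -0.0], [-0.0, -0.0, -1.0]]
force: [0.2, -0.3, -1.1]
width: 0.147
```

Call:
jog_arm(motion=[{"tx":0,"ty":0,"tz":0.5,"ax":0,"ay":0,"az":0,"fingers":1},{"tx":0,"ty":0,"tz":1,"ax":0,"ay":0,"az":0,"fingers":1},{"tx":0,"ty":0,"tz":1,"ax":0,"ay":0,"az":0,"fingers":1}])

```text
time_s: 12.3
ee_pos: [464.4, 270.1, 118.2]
tcp_rot: [[0.088, 0.996, 0.0], [0.996, -0.088, -0.0], [-0.0, 0.0, -1.0]]
force: [0.2, -0.8, -0.1]
width: 0.149
```

Call:
jog_arm(motion=[{"tx":0,"ty":0,"tz":0.5,"ax":0,"ay":0,"az":0,"fingers":1},{"tx":0,"ty":0,"tz":1,"ax":0,"ay":0,"az":0,"fingers":1},{"tx":0,"ty":0,"tz":1,"ax":0,"ay":0,"az":0,"fingers":1}])

```text
time_s: 12.68
ee_pos: [464.4, 270.1, 118.2]
tcp_rot: [[0.088, 0.996, 0.0], [0.996, -0.088, 0.0], [0.0, 0.0, -1.0]]
force: [-7.5, -3.8, 24.1]
width: 0.141
```

```bash
python3 - <<'E'
from h import *
s=arm.sense();print(s['ee_pos'],s['force'],s['time_s'])
im=arm.grab_frame("scene");cv2.imwrite("pics/s8.png",im[:,:,::-1]);crop('pics/s8.png',180,130,90,80,8,'pics/s8c.png')
E
```

```text
[464.44105144 270.12212677 118.17774697] [-7.51117458 -3.83372437 24.12672117] 12.675
```

View pics/s8c.png

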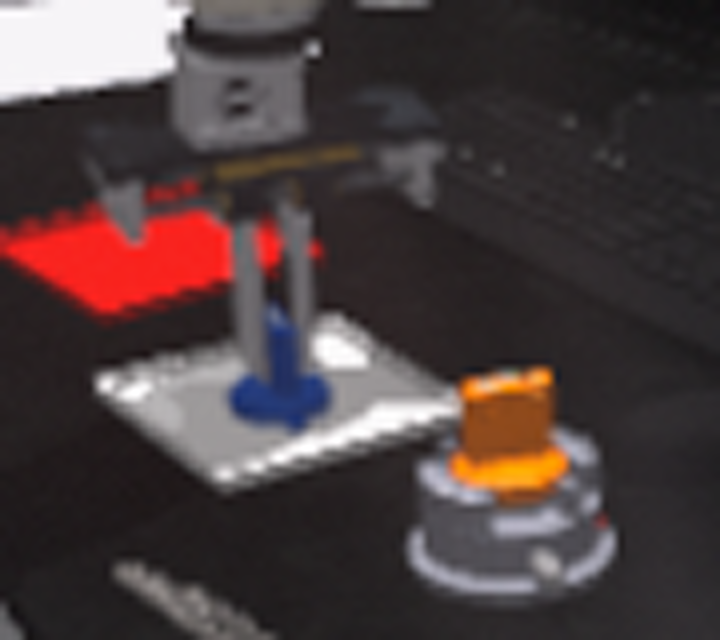

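Contact with the tray floor (24 N, z as predicted). I'll back off 1 mm, then release.

Call:
jog_arm(motion=[{"tx":0,"ty":0,"tz":-0.9,"ax":0,"ay":0,"az":0,"fingers":1},{"tx":0,"ty":0,"tz":-0.9,"ax":0,"ay":0,"az":0,"fingers":1},{"tx":0,"ty":0,"tz":-0.9,"ax":0,"ay":0,"az":0,"fingers":0.7},{"tx":0,"ty":0,"tz":-0.9,"ax":0,"ay":0,"az":0,"fingers":0.4},{"tx":0,"ty":0,"tz":-0.9,"ax":0,"ay":0,"az":0,"fingers":0},{"tx":0,"ty":0,"tz":-0.9,"ax":0,"ay":0,"az":0,"fingers":0},{"tx":0,"ty":0,"tz":-0.9,"ax":0,"ay":0,"az":0,"fingers":0},{"tx":0,"ty":0,"tz":-0.9,"ax":0,"ay":0,"az":0,"fingers":0}])

```text
time_s: 13.72
ee_pos: [464.4, 270.1, 118.0]
tcp_rot: [[0.088, 0.996, -0.0], [0.996, -0.088, -0.0], [-0.0, 0.0, -1.0]]
force: [-0.4, -0.2, -0.4]
width: 0.751
```

Call:
jog_arm(motion=[{"tx":0,"ty":0,"tz":0,"ax":0,"ay":0,"az":0,"fingers":0},{"tx":0,"ty":0,"tz":0,"ax":0,"ay":0,"az":0,"fingers":0},{"tx":0,"ty":0,"tz":0,"ax":0,"ay":0,"az":0,"fingers":0},{"tx":0,"ty":0,"tz":-20,"ax":0,"ay":0,"az":0,"fingers":0},{"tx":0,"ty":0,"tz":-60,"ax":0,"ay":0,"az":0,"fingers":0},{"tx":0,"ty":0,"tz":-110,"ax":0,"ay":0,"az":0,"fingers":0},{"tx":0,"ty":0,"tz":-160,"ax":0,"ay":0,"az":0,"fingers":0},{"tx":0,"ty":0,"tz":-160,"ax":0,"ay":0,"az":0,"fingers":0}])

```text
time_s: 14.72
ee_pos: [465.4, 270.7, 281.6]
tcp_rot: [[0.088, 0.996, 0.005], [0.996, -0.088, 0.003], [0.004, 0.005, -1.0]]
force: [-0.1, 0.5, -0.7]
width: 0.998
```

```bash
python3 - <<'E'
from h import *
s=arm.sense();print(s['ee_pos'],s['force'],s['width'],s['time_s'])
im=arm.grab_frame("scene");cv2.imwrite("pics/s9.png",im[:,:,::-1]);crop('pics/s9.png',180,130,90,80,8,'pics/s9c.png')
s=arm.sense();im=arm.grab_frame("wrist");cv2.imwrite("pics/w9.png",im[:,:,::-1]);print(s['ee_pos'])
import pickle;pickle.dump(s,open('w9.pkl','wb'))
E
```

```text
[465.3883819  270.71996517 281.56175935] [-0.14732781  0.5330579  -0.68871927] 0.9983631246482336 14.725
[464.69506078 270.34384451 279.32891495]
```

View pics/s9c.png

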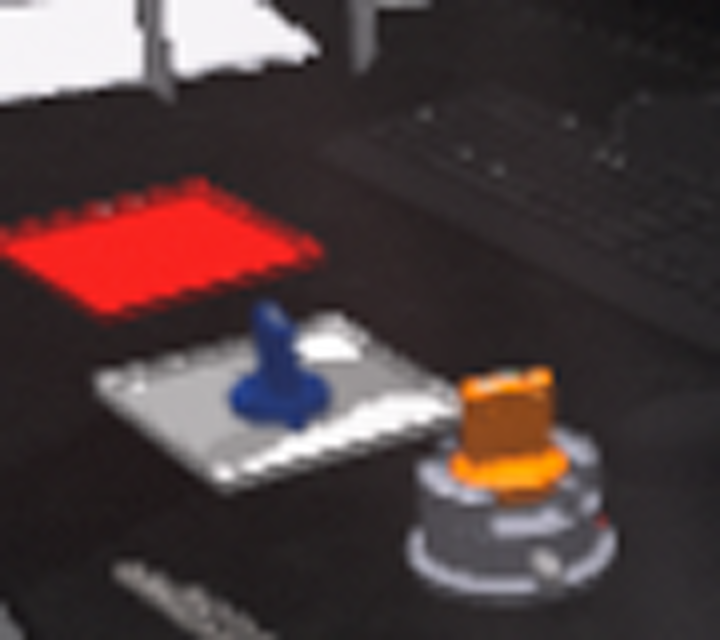

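View pics/w9.png

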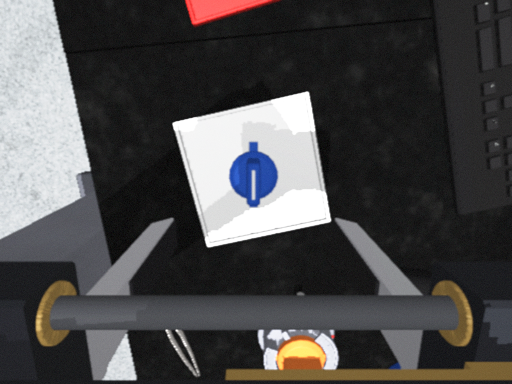

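Both views show the cover standing upright in the middle of the white tray (wrist 253,174; tray middle about 253,170). The orange cover is untouched and the gripper is clear. Handing in.

```bash
python3 - <<'E'
from cell import arm
print(arm.finish_job(), arm.sense()['time_s'])
E
```

```text
the job is handed in; nothing more can be done
the job is handed in; nothing more can be done
```

The blue cover now stands upright near the middle of the white tray, and I handed the job in at about 14.8 s. No verdict was reported.

- **Unlocking:** I gripped the 56 mm cover in its holder, pressed it down 6 mm (about 5 N) and turned it anticlockwise to about 85°. I then lifted it straight off.
- **Placing:** I set it down on the white tray and backed off the press before opening the fingers. Pressing it onto the tray floor gave 24 N for a moment, which was more than intended but under the limits.
- **Last checks:** In the last scene and wrist pictures the cover stands near the tray centre, and the orange cover looks unmoved. The gripper is open and about 160 mm above where it let go.
- **Disagreements:** The first wrist measurement was taken before the arm had settled, with the reported pose about 6 mm off in y. I repeated it before gripping. The two cameras put the tray centre about 4 mm apart.

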